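Slide a sample cell under the spring-closed light cover of a photometer

ROBOT

A 6-joint arm with a two-finger parallel gripper is mounted at the origin on a cart in front of the work surface, level with it; the furniture and walls round the work are solid. World frame = base frame: x ahead of the robot, y to its left, z up, the work surface at z = 0. Lengths are in m, angles in rad, forces in N, time in s.
With the tool pointing down it reaches from about 0.35 to 0.975 m from the base axis. Payload 4.9 kg.
Tool frame: the origin (TCP) lies at the very end of the fingers, on their centre line; the grasp point (between the pads) lies 19 mm behind it (ctrl.grip_point_offset is the distance from the TCP to the grasp point, in m); z points along the fingers, y is the line along which they close (so a half turn about z gives the same grasp; the last joint's range is limited). The gripper opens to 85 mm and grips with 20 to 120 N. Pads are 22 mm wide; open, the fingers measure 114 mm over their backs; the gripper's body (76 mm by 85 mm) begins 54 mm behind the grasp point. The pads swing forward as they close: fully open they stand 13 mm farther back than shut.
Start: joints at [-1.309, 0.053, 1.613, -0, 1.476, -0.119], TCP at [0.232, -0.58, 0.231] pointing down, gripper open.
Joint ranges: [-3.01, 3.01], [-1.01, 2.22], [0.06, 2.58], [-1.02, 4.17], [0.09, 2.62], [-3.14, 3.14]. Speed limits (rad/s): [2.57, 2.57, 3.14, 3.14, 3.14, 3.14].

INTERFACE

Orientations are given as a rotation vector (axis times angle).
In Python, from station import ctrl gives the robot as it stands.
- The arm moves only by the tool send_rows, never from a script. Its argument "rows" is a list of rows, each a list of 3 entries, a list of its own where there are three numbers: the finger opening in cm, from 0 to 8.54, then the shift along the tool's x, y, z in cm, then the turn about the tool's z in degrees. A call has 1 to 10 rows; each row shifts and turns the commanded pose from where the row before left it, along the tool's axes as they then stand; what a row does not reach is not made up. A row lasts 1/8 s, in which the tool goes at most 62.5 mm and 10.7 degrees, less where a joint would pass 70% of its speed; a pose out of reach is approached as far as the arm can. A call with a gripper value outside its range is refused whole. The fingers move at their own pace and stop on an object; "newtons" is the grip in N (left out, the last holds). Time passes only in rows, so rows that do not move let the fingers close. It gives the time, the measured TCP pose, the force, the opening and the grip force at its end, in the units of the state.
- ctrl.get_obs(): the state, without advancing time (a new reading comes with each control period).
- ctrl.get_image(name): name is "side" or "top"; returns a dict with "frame" (384x512x3 uint8, red, green, blue), "range_z" (384x512 float32, m along the optical axis (not along the pixel's ray), 0 where there is no reading), "fx", "fy", "cx", "cy" (pixels), "k1" (the pictures are not rectified: a ray, as slopes to the right and down, at radius r is drawn at 1 + k1 r^2 times it, then the intrinsics apply), "cam_to_world" (4x4, takes a point from camera to world coordinates). Camera axes: x right, y down, z forward; pixel columns grow to the right and rows downward; lengths in m; the calibration is good to about 2 mm. A picture is of the moment at which its call begins.
- ctrl.finish_job(): hands the job in; it is judged then, once.
The state is a dict: "t": time; "q": joint angles; "dq": joint speeds; "effort": joint torques, N m; "tool_pos": TCP position; "tool_rot": TCP orientation; "contact_force": force on the tool from outside, world axes, zero at the start; "wrist_torque": the same for the moment, N m; "opening": finger opening in m; "grip_force": force on a finger pad.
Only numpy, scipy, OpenCV 4.12 (cv2) and the standard library are available. Lean on these libraries where they do the work, as an engineer would, in place of code of your own. Each camera call takes 0.05 s, during which the arm holds its last target. There are 200 camera calls.

TASK

Load the photometer: press down its long aluminium bar with one fingertip to hold the spring-closed light cover open, and with the other fingertip push the sample cell along the channel, under the cover, until it is fully home against the stop at the end. Then draw the fingers back out from under the cover and let go of the bar, so that the cover springs shut over the cell. The cell is only pushed, never lifted out of its channel, and the things lying around stay where they are.

Things in the scene. Friction and masses are not known exactly. Their poses are not given: they have to be found in the camera images.
- photometer: White bench instrument, fixed, 285 mm long. Origin on the worktop; own +x runs along its loading channel to the optics head (54 mm tall, x=75 to 163, y=-40 to 56), +y across, z up. Sites and cell are given in this frame, in mm. Channel: floor z=4, y=4 to 30, from x=-118 to the end stop at x=71. Outer rail top z=12 (19 beyond x=18), inner z=17. Post 36 tall at x=-120 to -110, y=-8 to 4.
- channel_end (a point): Foot of the end stop at the middle of the channel: photometer x=71, y=17, z=4. The cell is home when its front face touches this stop.
- cover (a joint): Angle of the light cover, rad: 0 shut, grows as its bar is pressed, stop at 1.75. A weak spring always shuts it (1 to 7 N at the bar). Cover, skirts and bar are one part on a hinge rod along x at y=0, z=29. Cover: black, over x=20 to 73, reaching 34 mm from the rod over the channel. Above 1.5 rad it stands upright between bar and channel, top at z=63, and leaves the channel free for y above 11.
- skirt (a point): Middle of the lower edge of the cover's front skirt, moves with it. The skirt is 8 mm deep, x=20 to 22.5. Shut, its edge is at y=18, z=21, 5 mm below the cell's top, so the cell cannot enter; in front of x=20 the channel is open above. Draw the finger back to x below 20 before the bar is let up, or the skirt comes down on it.
- bar_mid (a point): Middle of the outer edge of the press bar, moves with it. Bar: aluminium plate 3 mm thick, x=-105 to 45, reaching 34 mm from the hinge rod to negative y. Shut, it slopes 45 degrees up, edge at y=-24, z=53; at cover angle q it slopes q-0.785 rad down. An upright 15 mm thick fingertip centred at y=-22 gives about 1.55 rad with its end at z=17, 1.7 at z=12, and can slide along x there.
- cell: Sample cell: loose grey plastic block 44 mm long (x), 24 wide, 22 high, 40 to 80 g, small round window on top. Origin in the middle of its underside, axes as the photometer's. Starts on the channel floor in front of the cover, middle at y=17, x between -56 and -30. Home, its middle is at x=49 and its rear face at x=27, 4.5 mm past the skirt; much short of that the cover cannot shut.
- petri_sand: Bystander: closed petri dish, 90 mm across, 15 mm high, lying on the worktop on the +y side of the photometer; origin under its middle.
- objective_can: Bystander: screw canister, 36 mm across, 56 mm tall, standing on the worktop on the +y side of the photometer; origin under its middle.
- forceps: Bystander: steel forceps, 124 mm long, lying on the worktop on the -y side of the photometer; origin under the middle.
Not all that is in view belongs to the job. What is shaped like the cell but brown or green is not meant.

How it is judged:
By the outcome, as a careful person would: the job done as asked, in the order asked, and still so for the second after the job is handed in, with the robot touching nothing.
It also fails if it takes over 42 s, if anything falls off the work surface, if the arm or the gripper's body presses on something with over 40 N, if the wrist force passes 120 N, or if a joint passes its speed limit or range.

## Working session

There is one attempt and no reset: what is moved stays moved. The work goes in short steps, Python scripts to look and compute and a tool call to move; the robot and the scene stay as the last step left them, time stands still between calls to the robot, and variables do not carry over. Pictures are saved under pics/ and viewed, at most 10 in all, crops included, and the job is handed in when it is done.

Besides the shell and the picture viewer there is one more tool, called after "Call:" in YAML: its name, and indented under it one key for each argument. send_rows: Moves the arm, as the interface text tells. Its arguments: {"type":"object","properties":{"rows":{"type":"array","items":{"type":"array"}},"newtons":{"type":"number"}},"required":["rows"]}

```bash
ls; mkdir -p pics; python3 - <<'E'
from station import ctrl
import cv2,numpy as np
for n in("top","side"):
    d=ctrl.get_image(n); np.savez(f"pics/{n}0.npz",**d)
    cv2.imwrite(f"pics/{n}0.png",cv2.resize(d["frame"][:,:,::-1],(800,600)))
    print(n,d["fx"],d["fy"],d["cx"],d["cy"],d["k1"],np.round(d["cam_to_world"],3).tolist())
print(ctrl.get_obs())
E
```

```text
pics
top 403.11184898466206 403.11184898466206 256.4797233164168 181.51335346905614 0.04857149289392873 [[0.043, -0.976, 0.211, 0.338], [-0.999, -0.043, 0.005, -0.043], [0.004, -0.211, -0.977, 0.88], [0.0, 0.0, 0.0, 1.0]]
side 476.053774809014 476.053774809014 259.55332575329805 189.81232046395223 -0.18056763990948244 [[-0.999, -0.032, 0.039, 0.452], [-0.049, 0.38, -0.924, 0.821], [0.015, -0.925, -0.381, 0.415], [0.0, 0.0, 0.0, 1.0]]
{'t': 0.1, 'q': array([-1.30898167e+00,  5.32534838e-02,  1.61416655e+00,  6.99569857e-06,
        1.47600309e+00, -1.18963591e-01]), 'dq': array([-0.00083635, -0.00092663, -0.0024112 , -0.00109945,  0.00201933,
       -0.00022652]), 'effort': array([-2.10815833e-04, -3.94904995e+01, -3.71362674e+01, -1.28761831e-04,
        3.93098817e-03, -1.12966617e-06]), 'tool_pos': array([ 0.2321522 , -0.57967292,  0.23020324]), 'tool_rot': array([-3.08303308e+00, -5.94171508e-01,  1.94170733e-04]), 'contact_force': array([-0.04589249, -0.07203552,  0.5572788 ]), 'wrist_torque': array([-0.017796  , -0.03138176, -0.03992499]), 'grip_force': 0.0, 'opening': 0.08550198611581208}
```

View pics/top0.png

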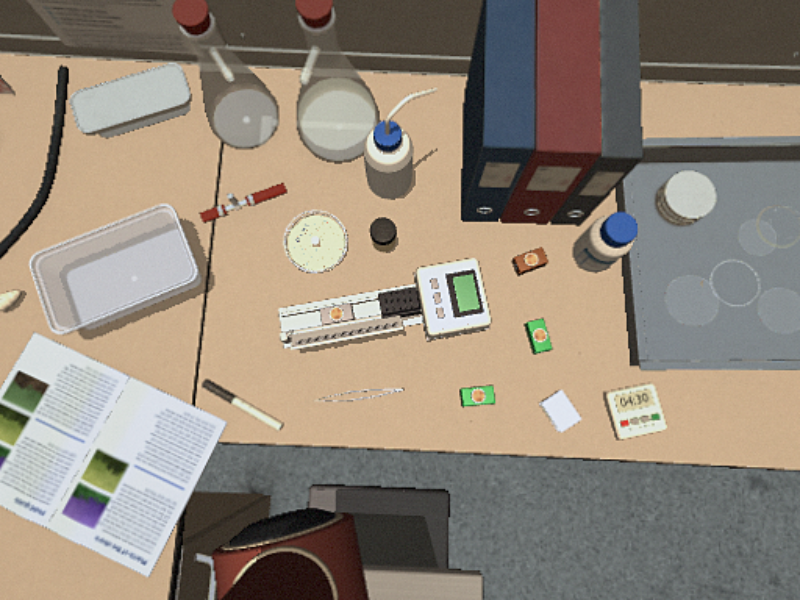

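View pics/side0.png

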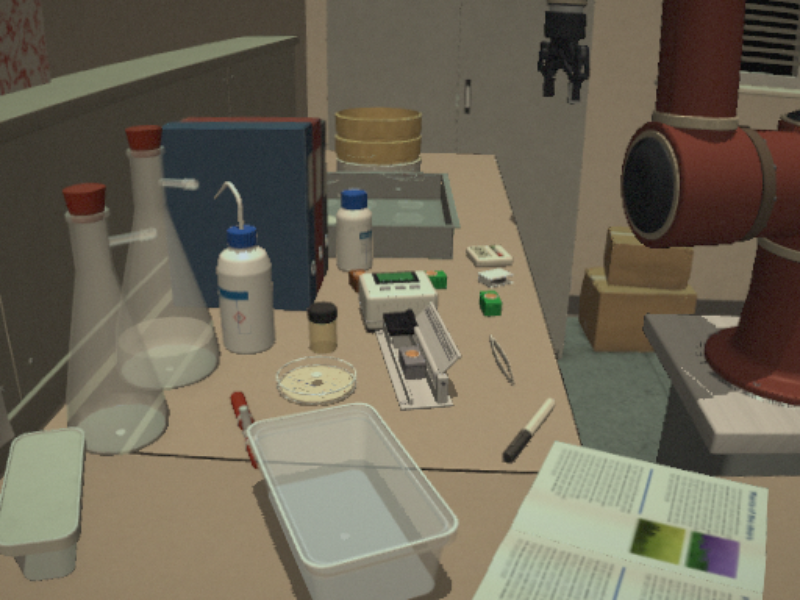

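The top view shows the photometer with its head at (453,297) and its channel running left to (283,330). The bar is on the robot's side. These could be taken for the cell:
- grey block in the channel, (337,313)
- brown block, (530,261)
- green block, (539,336)
- green block, (478,395)

By the description, the grey one in the channel is the cell. Next I'll measure and check it in a crop.

```bash
cat > h.py <<'E'
import numpy as np,cv2
def world(d,u,v,zc=None,zw=None):
    "pixels -> world, by depth zc or onto plane z=zw"
    K=np.array([[d["fx"],0,d["cx"]],[0,d["fy"],d["cy"]],[0,0,1.]])
    p=np.stack([np.ravel(u),np.ravel(v)],1).astype(float)
    s=cv2.undistortPoints(p[:,None],K,np.array([float(d["k1"]),0,0,0]))[:,0]
    r=np.c_[s,np.ones(len(s))]; T=d["cam_to_world"]; R=r@T[:3,:3].T; o=T[:3,3]
    k=np.ravel(zc)[:,None] if zc is not None else ((zw-o[2])/R[:,2])[:,None]
    return o+R*k
E
python3 - <<'E'
from h import *
d=dict(np.load("pics/top0.npz")); f=d["frame"]
v,u=np.mgrid[:384,:512]; P=world(d,u,v,d["range_z"]).reshape(384,512,3)
m=np.zeros((384,512),bool); m[155:225,170:325]=1
head=m&(u>255)&(abs(P[...,2]-.054)<.008)
c=max(cv2.findContours(head.astype(np.uint8),0,2)[0],key=cv2.contourArea)
W=world(d,c[:,0,0],c[:,0,1],zw=.054)
r=cv2.minAreaRect((W[:,:2]*1000).astype(np.float32)); print("head",r, np.median(P[head][:,2])); print(cv2.boxPoints(r))
g=cv2.cvtColor(f,cv2.COLOR_RGB2HSV)
o=m&(g[...,0]<15)&(g[...,1]>110)&(u>195)&(u<245)
print("window px",u[o].mean(),v[o].mean(),o.sum(), world(d,u[o].mean(),v[o].mean(),zw=.026), np.median(P[o][:,2]))
cv2.imwrite("pics/crop1.png",cv2.resize(f[155:225,170:325,::-1],None,fx=5,fy=5,interpolation=2))
E
```

```text
head ((502.6835021972656, -108.692138671875), (95.38021087646484, 87.34976959228516), 13.230138778686523) 0.054850925277396656
[[ 446.26358   -77.09094 ]
 [ 466.25473  -162.12233 ]
 [ 559.1034   -140.29333 ]
 [ 539.1123    -55.261948]]
window px 216.85714285714286 196.38095238095238 21 [[0.48573203 0.04474262 0.026     ]] 0.027318163913185645
```

View pics/crop1.png

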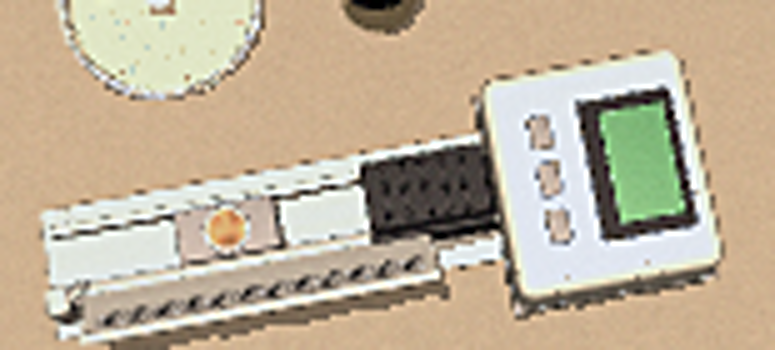

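The crop confirms it: a grey block with a round window at (227,228), in the open channel in front of the black cover. The yaw estimate needs refining, so I'll fit it to the bar.

```bash
python3 - <<'E'
from h import *
for n,box in(("top",(155,225,170,325)),("side",(170,265,215,300))):
    d=dict(np.load(f"pics/{n}0.npz"))
    v,u=np.mgrid[:384,:512]; P=world(d,u,v,d["range_z"]).reshape(384,512,3)*1000
    m=np.zeros((384,512),bool); m[box[0]:box[1],box[2]:box[3]]=1
    own=lambda p,y,o:np.c_[(p[:,0]-o[0])*np.cos(y)+(p[:,1]-o[1])*np.sin(y),-(p[:,0]-o[0])*np.sin(y)+(p[:,1]-o[1])*np.cos(y)]
    near=m&(P[...,0]>400)&(P[...,0]<580)
    for nm,s in(("bar",near&(P[...,2]>42)&(P[...,2]<60)&(P[...,1]>-40)),("barslope",near&(P[...,2]>30)&(P[...,2]<60)&(P[...,1]>-20))):
        Q=P[s]; vx,vy,x0,y0=cv2.fitLine(Q[:,:2].astype(np.float32),cv2.DIST_HUBER,0,.01,.01).ravel()
        a=np.degrees(np.arctan2(vy,vx)); print(n,nm,len(Q),a,(x0,y0),Q[:,2].mean(),"y range",np.percentile(Q[:,1],[1,99]))
    hd=near&(abs(P[...,2]-54)<5)&(P[...,1]<-45); r=cv2.minAreaRect(P[hd][:,:2].astype(np.float32)); print(" head",r)
    g=cv2.cvtColor(d["frame"],cv2.COLOR_RGB2HSV); o=m&(g[...,0]<15)&(g[...,1]>110)&(P[...,1]>0)&(P[...,1]<80)&near
    print(" window",u[o].mean(),v[o].mean(),o.sum(),P[o].mean(0),world(d,u[o].mean(),v[o].mean(),zw=.026))
d=dict(np.load("pics/top0.npz"))
# rail outer-edge pixels from crop, z=12
print(world(d,np.array([45,360])/5+170,np.array([212,158])/5+155,zw=.012))
d=dict(np.load("pics/side0.npz"));cv2.imwrite("pics/crop2.png",cv2.resize(d["frame"][165:270,215:315,::-1],None,fx=5.6,fy=5.6,interpolation=2))
E
```

```text
top bar 466 -76.162346 (np.float32(444.95786), np.float32(31.599058)) 49.89778384205088 y range [-38.2003341  101.67579755]
top barslope 868 -73.7324 (np.float32(451.82462), np.float32(43.6375)) 42.00823616331961 y range [-19.38255352 117.21054086]
 head ((503.6206970214844, -108.87336730957031), (95.5823745727539, 87.55071258544922), 12.886096954345703)
 window 216.21052631578948 198.8421052631579 19 [480.47625042  45.74979511  26.34373436] [[0.48032269 0.04578308 0.026     ]]
side bar 388 -76.66847 (np.float32(443.89755), np.float32(40.2173)) 48.66696340258174 y range [-37.51966316 104.90967951]
side barslope 784 -76.442764 (np.float32(449.81094), np.float32(51.01354)) 41.20097070241943 y range [-18.77293297 122.46925797]
 head ((503.6167907714844, -105.05484771728516), (93.43794250488281, 86.6834487915039), 13.263632774353027)
 window 263.3076923076923 225.92307692307693 13 [476.69860376  49.93789986  26.52260344] [[0.47673323 0.04891586 0.026     ]]
[[ 0.48235197  0.12830298  0.012     ]
 [ 0.51232941 -0.00753988  0.012     ]]
```

View pics/crop2.png

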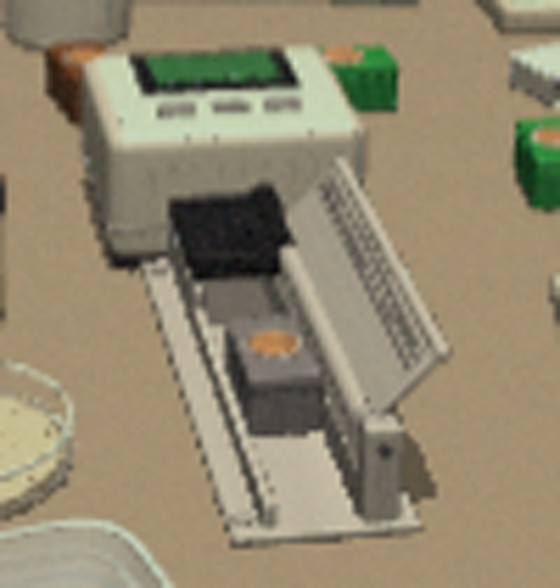

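Measured pose: yaw about -76.8°, origin about (470.5, 7.5) mm, cell at own x about -37. The side crop shows the cell at (275,375), behind the black cover at (230,230), with the bar on the right. Turning the tool -81.4° brings tool x to own -x and tool y to own +y. An opening of 2.8 cm then puts the fingertips at own y = -22 and 20.5.

Call:
send_rows:
  rows:
    - [2.8, [0, 0, 0], -10.2]
    - [2.8, [0, 0, 0], -10.2]
    - [2.8, [0, 0, 0], -10.2]
    - [2.8, [0, 0, 0], -10.2]
    - [2.8, [0, 0, 0], -10.2]
    - [2.8, [0, 0, 0], -10.2]
    - [2.8, [0, 0, 0], -10.2]
    - [2.8, [0, 0, 0], -10]
  newtons: 60

```text
t: 1.1
tool_pos: [0.2322, -0.5799, 0.2306]
tool_rot: [-1.943, -2.467, -0.001]
contact_force: [0.1, 0.1, 0.5]
opening: 0.028
grip_force: 0.0
```

Call:
send_rows:
  rows:
    - [2.8, [4.3, 2.6, 0], 0]
    - [2.8, [4.3, 2.6, 0], 0]
    - [2.8, [4.3, 2.6, 0], 0]
    - [2.8, [4.3, 2.6, 0], 0]
    - [2.8, [4.3, 2.6, 0], 0]
    - [2.8, [4.3, 2.6, 0], 0]
    - [2.8, [4.3, 2.6, 0], 0]
    - [2.8, [4.3, 2.6, 0], 0]
    - [2.8, [4.3, 2.6, 0], 0]
    - [2.8, [4.3, 2.6, 0], 0]

```text
t: 2.35
tool_pos: [0.3871, -0.1005, 0.231]
tool_rot: [1.951, 2.462, 0.0]
contact_force: [-0.2, -0.2, 0.0]
opening: 0.0282
grip_force: 0.0
```

Call:
send_rows:
  rows:
    - [2.8, [4.15, 2.6, 0], 0]
    - [2.8, [4.15, 2.6, 0], 0]
    - [2.8, [4.15, 2.6, 0], 0]
    - [2.8, [4.15, 2.7, 0], 0]
    - [2.8, [0, 0, 4], 0]
    - [2.8, [0, 0, 4], 0]
    - [2.8, [0, 0, 4], 0]
    - [2.8, [0, 0, 2], 0]
    - [2.8, [0, 0, 0], 0]

```text
t: 3.48
tool_pos: [0.4493, 0.0834, 0.0889]
tool_rot: [-1.949, -2.459, 0.005]
contact_force: [-0.3, -0.5, 0.6]
opening: 0.028
grip_force: 0.0
```

```bash
python3 - <<'E'
from station import ctrl
import cv2,numpy as np
a=[]
for n,(r0,c0) in(("side",(135,215)),("top",(135,150))):
    d=ctrl.get_image(n); np.savez(f"pics/{n}1.npz",**d)
    a.append(cv2.resize(d["frame"][r0:r0+130,c0:c0+130,::-1],(400,400),interpolation=2))
cv2.imwrite("pics/v1.png",np.hstack(a)); print(ctrl.get_obs()["tool_pos"])
E
```

```text
[0.45164562 0.08346152 0.09187711]
```

View pics/v1.png

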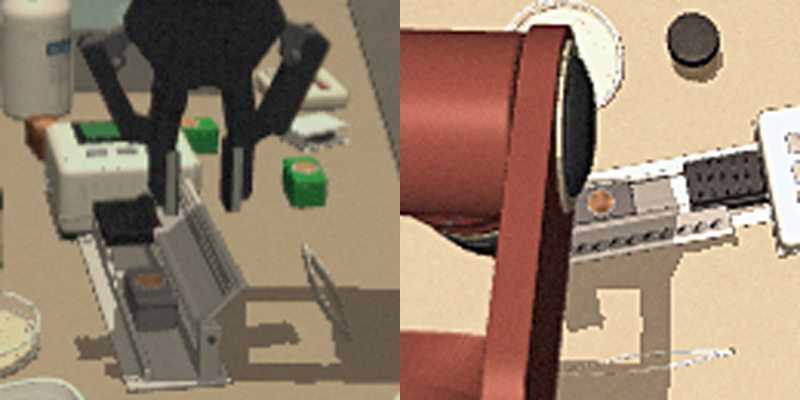

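The fingertips in the side crop are at (172,210) and (235,208), hanging above the channel and the bar. I'll measure the tips by depth in the photometer frame.

```bash
cat >> h.py <<'E'
O=np.array([470.5,7.5]); Y=np.radians(-76.8)
def own(P):
    "world m -> photometer frame mm"
    p=P*1000; q=p[...,:2]-O; c,s=np.cos(Y),np.sin(Y)
    return np.stack([q[...,0]*c+q[...,1]*s,-q[...,0]*s+q[...,1]*c,p[...,2]],-1)
def cloud(d):
    v,u=np.mgrid[:384,:512]; return own(world(d,u,v,d["range_z"]).reshape(384,512,3)),u,v
E
python3 - <<'E'
from h import *
P,u,v=cloud(dict(np.load("pics/side1.npz")))
print("tcp",own(np.array([.4516,.0835,.0919])))
m=(u>215)&(u<345)&(v>135)&(v<265)&(P[...,2]>60)&(P[...,2]<125)&(abs(P[...,0]+78)<25)&(abs(P[...,1])<60)
for nm,s in(("ch",m&(P[...,1]>0)),("bar",m&(P[...,1]<0))):
    Q=P[s]; print(nm,len(Q),np.percentile(Q,[1,50,99],axis=0).round(1).tolist())
P0,_,_=cloud(dict(np.load("pics/side0.npz")))
# cell top, from first view
c=(u>240)&(u<290)&(v>200)&(v<245)&(abs(P0[...,2]-26)<2.5)&(abs(P0[...,1]-17)<14)&(P0[...,0]<-5)&(P0[...,0]>-70)
print("cell top",c.sum(),np.percentile(P0[c],[2,50,98],axis=0).round(1).tolist())
E
```

```text
tcp [-78.30782806  -1.04597514  91.9       ]
ch 173 [[-91.9, 11.8, 90.4], [-86.7, 18.0, 109.7], [-73.0, 24.9, 124.6]]
bar 182 [[-91.3, -30.1, 90.2], [-86.8, -20.1, 108.9], [-69.7, -16.7, 124.7]]
cell top 151 [[-62.9, 4.9, 24.3], [-43.9, 15.7, 26.2], [-19.2, 27.2, 27.5]]
```

Call:
send_rows:
  rows:
    - [2.8, [0.4, 0.1, 1.5], 0]
    - [2.8, [0, 0, 1.5], 0]
    - [2.8, [0, 0, 0.8], 0]
    - [2.8, [0, 0, 0.8], 0]
    - [2.8, [0, 0, 0.8], 0]
    - [2.8, [0, 0, 0.6], 0]
    - [2.8, [0, 0, 0.5], 0]
    - [2.8, [0, 0, 0], 0]

```text
t: 4.58
tool_pos: [0.4513, 0.0875, 0.0261]
tool_rot: [-1.951, -2.462, 0.001]
contact_force: [-2.5, -1.0, 3.4]
opening: 0.0282
grip_force: 2.0
```

Call:
send_rows:
  rows:
    - [2.8, [0, 0, 0.4], 0]
    - [2.8, [0, 0, 0.4], 0]
    - [2.8, [0, 0, 0.3], 0]
    - [2.8, [0, 0, 0.2], 0]
    - [2.8, [0, 0, 0], 0]

```text
t: 5.2
tool_pos: [0.4514, 0.0876, 0.0132]
tool_rot: [1.951, 2.462, 0.0]
contact_force: [-0.8, -0.1, 4.1]
opening: 0.0282
grip_force: 1.8
```

```bash
python3 - <<'E'
from station import ctrl
import cv2,numpy as np
from h import *
a=[]
for n,(r0,c0) in(("side",(150,215)),("top",(135,150))):
    d=ctrl.get_image(n); np.savez(f"pics/{n}2.npz",**d)
    a.append(cv2.resize(d["frame"][r0:r0+130,c0:c0+130,::-1],(400,400),interpolation=2))
cv2.imwrite("pics/v2.png",np.hstack(a)); o=ctrl.get_obs(); print(own(o["tool_pos"]),o["contact_force"])
P,u,v=cloud(dict(np.load("pics/side2.npz")))
m=(u>200)&(u<345)&(v>120)&(v<285)
c=m&(P[...,0]>22)&(P[...,0]<72)&(abs(P[...,1]-5)<20)&(P[...,2]>32)
print("cover",c.sum(),np.percentile(P[c],[2,50,98],axis=0).round(1).tolist())
E
```

```text
[-82.34317401  -0.37109026  13.28899798] [-1.876723    0.28318694  4.25098349]
cover 4 [[52.6, 0.5, 32.5], [55.6, 1.0, 32.9], [61.0, 2.0, 33.9]]
```

View pics/v2.png

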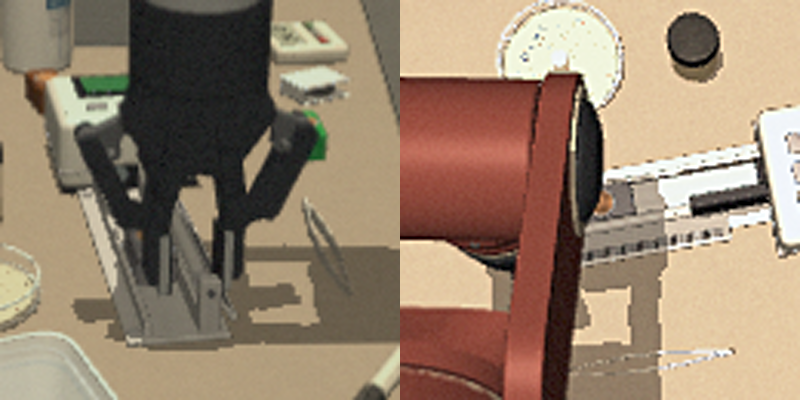

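The cover now stands upright: the black strip in the right half at (730,198) is narrow and the channel beside it is clear. The channel finger is behind the cell. Next is the push.

Call:
send_rows:
  rows:
    - [2.8, [-0.6, 0, 0], 0]
    - [2.8, [-0.6, 0, 0], 0]
    - [2.8, [-0.6, 0, 0], 0]
    - [2.8, [-0.6, 0, 0], 0]
    - [2.8, [-0.6, 0, 0], 0]
    - [2.8, [0, 0, 0], 0]

```text
t: 6.05
tool_pos: [0.4582, 0.0576, 0.0132]
tool_rot: [1.951, 2.462, -0.002]
contact_force: [-3.5, -1.5, 1.4]
opening: 0.0279
grip_force: 1.9
```

Call:
send_rows:
  rows:
    - [2.8, [-0.6, 0, 0], 0]
    - [2.8, [-0.6, 0, 0], 0]
    - [2.8, [-0.6, 0, 0], 0]
    - [2.8, [-0.6, 0, 0], 0]
    - [2.8, [-0.6, 0, 0], 0]
    - [2.8, [0, 0, 0], 0]

```text
t: 6.8
tool_pos: [0.4653, 0.0284, 0.0134]
tool_rot: [1.951, 2.461, -0.001]
contact_force: [-3.8, -0.6, 1.5]
opening: 0.0281
grip_force: 2.0
```

```bash
cat > look.py <<'E'
from station import ctrl
from h import *
import sys
k=sys.argv[1]; a=[]
for n,(r0,c0) in(("side",(150,215)),("top",(135,190))):
    d=ctrl.get_image(n)
    a.append(cv2.resize(d["frame"][r0:r0+130,c0:c0+130,::-1],(400,400),interpolation=2))
    v,u=np.mgrid[:384,:512]; W=own(world(d,u,v,zw=.026).reshape(384,512,3))
    g=cv2.cvtColor(d["frame"],cv2.COLOR_RGB2HSV)
    o=(g[...,0]<18)&(g[...,1]>110)&(W[...,0]>-70)&(W[...,0]<70)&(abs(W[...,1]-17)<14)
    if o.sum(): print(n,"window",o.sum(),W[o].mean(0))
cv2.imwrite(f"pics/{k}.png",np.hstack(a)); o=ctrl.get_obs(); print(own(o["tool_pos"]),o["contact_force"])
E
python3 look.py v3
```

```text
top window 563 [-20.76521415  17.51660071  26.        ]
[-21.57578983  -0.27424382  13.35031514] [-3.65260821 -2.36937421  1.50318426]
```

View pics/v3.png

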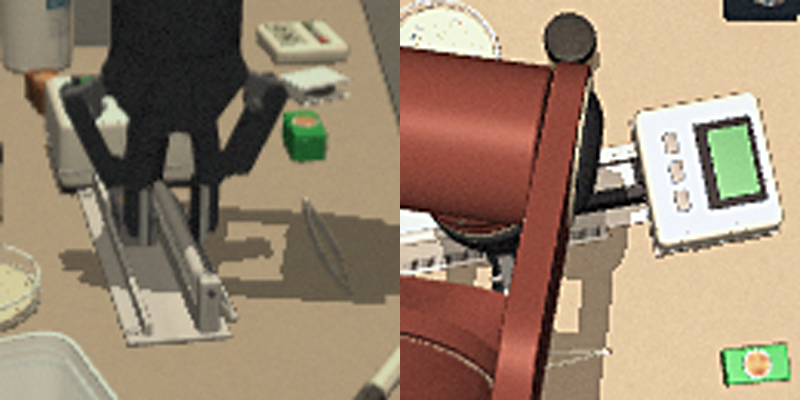

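The channel behind the finger is empty and the cell is being pushed ahead, entering under the open cover (right half, about (615,180)). I'll keep pushing, slowly near home.

Call:
send_rows:
  rows:
    - [2.8, [-0.6, 0, 0], 0]
    - [2.8, [-0.6, 0, 0], 0]
    - [2.8, [-0.6, 0, 0], 0]
    - [2.8, [-0.6, 0, 0], 0]
    - [2.8, [-0.4, 0, 0], 0]
    - [2.8, [-0.3, 0, 0], 0]
    - [2.8, [0, 0, 0], 0]

```text
t: 7.78
tool_pos: [0.4723, -0.0015, 0.0133]
tool_rot: [1.951, 2.462, -0.001]
contact_force: [-3.7, 1.2, 1.7]
opening: 0.0282
grip_force: 2.0
```

Call:
send_rows:
  rows:
    - [2.8, [-0.2, 0, 0], 0]
    - [2.8, [0, 0, 0], 0]

```text
t: 8.02
tool_pos: [0.4727, -0.0031, 0.0133]
tool_rot: [1.951, 2.462, -0.0]
contact_force: [-3.7, 1.6, 2.0]
opening: 0.0279
grip_force: 2.0
```

Call:
send_rows:
  rows:
    - [2.8, [-0.15, 0, 0], 0]
    - [2.8, [0, 0, 0], 0]

```text
t: 8.28
tool_pos: [0.473, -0.0045, 0.0133]
tool_rot: [1.951, 2.462, -0.0]
contact_force: [-4.6, 1.8, 2.4]
opening: 0.0277
grip_force: 2.0
```

Call:
send_rows:
  rows:
    - [2.8, [-0.15, 0, 0], 0]
    - [2.8, [0, 0, 0], 0]

```text
t: 8.52
tool_pos: [0.4734, -0.006, 0.0133]
tool_rot: [1.951, 2.462, -0.0]
contact_force: [-4.0, 1.3, 3.0]
opening: 0.0283
grip_force: 2.0
```

Call:
send_rows:
  rows:
    - [2.8, [-0.1, 0, 0], 0]
    - [2.8, [0, 0, 0], 0]

```text
t: 8.78
tool_pos: [0.4736, -0.007, 0.0133]
tool_rot: [1.951, 2.462, -0.0]
contact_force: [-3.8, 0.6, 2.2]
opening: 0.0279
grip_force: 2.0
```

Call:
send_rows:
  rows:
    - [2.8, [-0.1, 0, 0], 0]
    - [2.8, [0, 0, 0], 0]

```text
t: 9.02
tool_pos: [0.4738, -0.0079, 0.0133]
tool_rot: [1.951, 2.462, -0.0]
contact_force: [-3.7, 2.0, 2.7]
opening: 0.0281
grip_force: 2.0
```

Call:
send_rows:
  rows:
    - [2.8, [-0.1, 0, 0], 0]
    - [2.8, [0, 0, 0], 0]

```text
t: 9.28
tool_pos: [0.4741, -0.0089, 0.0133]
tool_rot: [1.951, 2.462, -0.0]
contact_force: [-3.9, 2.2, 2.4]
opening: 0.0281
grip_force: 2.0
```

Call:
send_rows:
  rows:
    - [2.8, [-0.1, 0, 0], 0]
    - [2.8, [0, 0, 0], 0]

```text
t: 9.52
tool_pos: [0.4743, -0.0099, 0.0133]
tool_rot: [1.951, 2.462, -0.0]
contact_force: [-4.2, 2.7, 2.1]
opening: 0.0278
grip_force: 2.1
```

Call:
send_rows:
  rows:
    - [2.8, [-0.1, 0, 0], 0]
    - [2.8, [0, 0, 0], 0]

```text
t: 9.78
tool_pos: [0.4743, -0.0099, 0.0133]
tool_rot: [-1.95, -2.461, -0.002]
contact_force: [-4.5, 5.9, 3.1]
opening: 0.028
grip_force: 4.0
```

Call:
send_rows:
  rows:
    - [2.8, [-0.1, 0, 0], 0]
    - [2.8, [0, 0, 0], 0]
    - [2.8, [0, 0, 0], 0]

```text
t: 10.15
tool_pos: [0.4743, -0.01, 0.0133]
tool_rot: [-1.949, -2.46, -0.004]
contact_force: [-5.0, 8.9, 4.1]
opening: 0.0282
grip_force: 5.8
```

```bash
python3 look.py v4
```

```text
top window 590 [16.95281343 18.15514153 26.        ]
[17.90130538 -0.28769238 13.30792025] [-5.88241064  8.05790585  5.60361352]
```

View pics/v4.png

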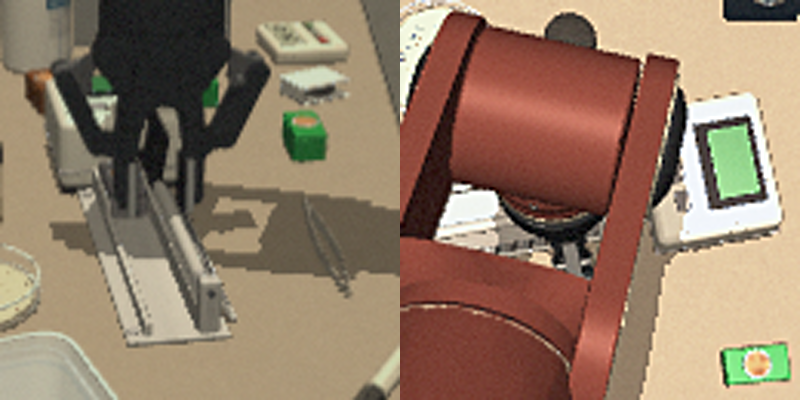

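The left half shows the finger at (130,190) deep under the open cover. The tool has stopped and the push force is rising at x≈18 mm, so the cell is at the stop. Next I'll draw back about 60 mm and then let the bar up gently.

Call:
send_rows:
  rows:
    - [2.8, [0.3, 0, 0], 0]
    - [2.8, [0.6, 0, 0], 0]
    - [2.8, [0.8, 0, 0], 0]
    - [2.8, [0.8, 0, 0], 0]
    - [2.8, [0.8, 0, 0], 0]
    - [2.8, [0.8, 0, 0], 0]
    - [2.8, [0.8, 0, 0], 0]
    - [2.8, [0.8, 0, 0], 0]
    - [2.8, [0, 0, 0], 0]

```text
t: 11.38
tool_pos: [0.4613, 0.0449, 0.0132]
tool_rot: [-1.95, -2.462, -0.001]
contact_force: [-2.6, 1.1, 2.8]
opening: 0.0283
grip_force: 1.9
```

Call:
send_rows:
  rows:
    - [2.8, [0, 0, -0.5], 0]
    - [2.8, [0, 0, -0.5], 0]
    - [2.8, [0, 0, -0.5], 0]
    - [2.8, [0, 0, -0.5], 0]
    - [2.8, [0, 0, -0.5], 0]
    - [2.8, [0, 0, -0.5], 0]
    - [2.8, [0, 0, -0.5], 0]
    - [2.8, [0, 0, -0.5], 0]
    - [2.8, [0, 0, -0.5], 0]
    - [2.8, [0, 0, -0.5], 0]

```text
t: 12.62
tool_pos: [0.4614, 0.0438, 0.0634]
tool_rot: [-1.951, -2.462, 0.001]
contact_force: [-0.7, -0.5, 0.1]
opening: 0.0282
grip_force: 0.0
```

Call:
send_rows:
  rows:
    - [2.8, [0, 0, -2], 0]
    - [2.8, [0, 0, -4], 0]
    - [2.8, [0, 0, -4], 0]
    - [2.8, [2, -2, -4], 0]
    - [2.8, [5, -3, 0], 0]
    - [2.8, [5, -3, 0], 0]
    - [2.8, [5, -3, 0], 0]
    - [2.8, [0, 0, 0], 0]
    - [2.8, [0, 0, 0], 0]

```text
t: 13.75
tool_pos: [0.3157, 0.1841, 0.2035]
tool_rot: [1.95, 2.463, 0.0]
contact_force: [0.6, 0.8, 0.1]
opening: 0.0279
grip_force: 0.0
```

```bash
python3 look.py v5
```

```text
top window 2 [-14.68807975  25.21121661  26.        ]
[-206.52305425 -109.94878863  203.34071368] [-0.19059758  0.63217733  0.41216032]
```

View pics/v5.png

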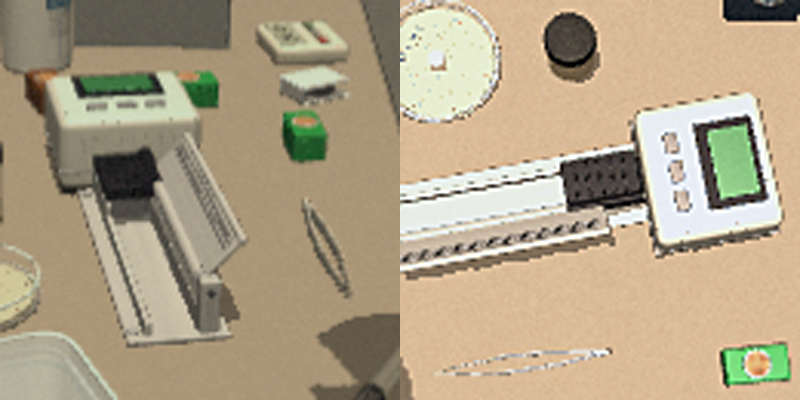

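The cover is shut over the cell (left half (128,172), right half (605,180)), the channel in front is empty and the bystanders have not moved. I'll hand it in.

```bash
python3 -c "
from station import ctrl; print(ctrl.finish_job())"
```

```text
the job is handed in; nothing more can be done
None
```

I pushed the cell home against the stop, drew the fingers out and let up the bar. The cover sprang shut over the cell, nothing else moved, and the job is handed in at about 14 s of the 42 s allowed.

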